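# Refill the leaning detergent tube of a dish-machine doser

### The job

Get the doser by the sink ready: draw the locking pin right out of the leaning clear tube and park it in the V-notch rest beside the tube. Then drop both white detergent slugs into the tube and ram them down with the wooden rod until the stiff follower under them stands firmly on the bottom, and put the rod back upright in its stand. Leave the bowl, the jar and the cup alone.

Things in the scene. Friction and masses are not known exactly. Their poses are not given: they have to be found in the camera images.
- station: fixed steel doser station on the bench, about 150 x 230 mm, 165 mm tall. Origin: on the bench under its middle. z up; it is turned about z only; its +y points from the tube to the notch rest; the tube leans to its -x. The pin's bore runs along its y axis through the tube and through a small steel boss (24 x 24 mm, bored 10.5 mm, outer face 28 mm from the tube's mid-plane) on either side; bore centre at x -8.5, z 140 mm.
- tube: clear plastic tube of the station, leaning 30 degrees from vertical. Origin: centre of its bottom end; its z axis runs up the tube to the open mouth. 155 mm long, bore 33 mm, outside 39 mm; the last 8 mm flare to a 43 mm opening (49 mm outside). The pin crosses its bore at z 127 mm and bars it to the slugs.
- mouth (a point): centre of the tube's open mouth, at tube z 155 mm; its z axis is the tube's axis, pointing out of the mouth
- follower (a joint): how far the follower (30 mm grey disc inside the tube, on which the slugs rest) has been pushed down, m. At 0 its top face is at tube z 85 mm; at 0.070 it stands hard on the bottom, top face at tube z 15 mm. It starts at 0 to 0.012, is braked: it moves only under about 6 N and stays where it is left. Slugs slide down onto it freely by their weight but do not move it; before ramming, the upper one stands 8 to 20 mm proud of the mouth.
- pin: locking pin: black plastic head block 16 x 22 x 24 mm (x, y, z) on a steel shaft 8 mm thick and 76 mm long. Origin: centre of the head; the shaft runs from the head's face along the pin's -y. At the start it lies level in the bore with its head on the station's +y side, head centre 47 mm from the tube's mid-plane, the tip 40 mm past the mid-plane. It draws out freely along station +y.
- pin_mid (a point): middle of the pin's shaft, 49 mm from the head centre along the pin's -y
- notch (a point): where the middle of the pin's shaft lies when the pin is parked: level, along station y, head on the +y side, in two V-shaped steel cradles (6 mm thick, 41 mm apart, open upward 26 mm wide at 84 mm height); station x 50, y 105.5, z 70 mm
- slug_a: hard off-white detergent slug, cylinder 30 mm diameter, 45 mm long, about 45 g, standing on the tray. Origin: centre of its underside, z along its axis. Both slugs are alike; either may go in first, either end first.
- slug_a_center (a point): middle of slug_a, 22.5 mm above its underside
- slug_b: the other slug, just like slug_a
- slug_b_center (a point): middle of slug_b, 22.5 mm above its underside
- tray: fixed shallow steel tray 120 x 160 mm with 3 mm floor and 12 mm rim on which both slugs stand. Origin: underside centre
- rod: plain wooden ramming rod, about 120 g, standing upright in its stand. Origin: centre of its lower tip; z along the rod to its grip. Shaft 24 mm diameter for 95 mm, then a flange 36 mm diameter, 5 mm thick (to 100 mm), then a round grip 26 mm diameter up to 140 mm.
- stand: fixed grey plastic block 80 x 80 x 60 mm with one round hole, 30 mm wide, 50 mm deep, in the middle of its top; the rod stands in it with its tip 10 mm above the bench. Origin: underside centre, on the hole's axis
- bowl: bystander: steel bowl, 150 mm wide, 60 mm tall, origin underside centre; leave alone
- jar: bystander: glass jar, 64 mm wide, 100 mm tall, origin underside centre; leave alone
- cup: bystander: small steel cup, 56 mm wide, 50 mm tall, origin underside centre; leave alone

How it is judged (in metres and radians):
On the way, in this order (a step that is already met when the one before it is completed fails the run):
1. the pin lies parked in the V-notch rest and is let go (distance between pin_mid and notch below 0.012 m and angle between the y axis of pin and the y axis of station, either way round below 0.15 rad and contact force between the fingers and pin below 0.2 N), for 0.2 s.
2. both slugs are in the tube and let go (x of slug_a_center in the frame of tube between -0.006 and 0.006 m and y of slug_a_center in the frame of tube between -0.006 and 0.006 m and z of slug_a_center in the frame of tube between 0.02 and 0.165 m and x of slug_b_center in the frame of tube between -0.006 and 0.006 m and y of slug_b_center in the frame of tube between -0.006 and 0.006 m and z of slug_b_center in the frame of tube between 0.02 and 0.165 m and contact force between the fingers and slug_a below 0.2 N and contact force between the fingers and slug_b below 0.2 N), for 0.2 s.
3. the rod presses on the slugs while the follower stands on the bottom (value of joint follower above 0.067 m and (contact force between rod and slug_a above 2 N or contact force between rod and slug_b above 2 N) and x of slug_a_center in the frame of tube between -0.006 and 0.006 m and y of slug_a_center in the frame of tube between -0.006 and 0.006 m and z of slug_a_center in the frame of tube between 0.02 and 0.09 m and x of slug_b_center in the frame of tube between -0.006 and 0.006 m and y of slug_b_center in the frame of tube between -0.006 and 0.006 m and z of slug_b_center in the frame of tube between 0.02 and 0.09 m), for 0.1 s.
4. the rod stands in its stand again, let go (horizontal distance between rod and stand below 0.008 m and height (world z) of rod between 0.004 and 0.018 m and angle between rod's own z axis and vertical below 0.16 rad and contact force between the fingers and rod below 0.2 N), for 0.2 s.
At the end, for the whole second after the job is handed in: Pin in the V notches (shaft middle within 12 mm, 0.15 rad); both slugs stacked in the tube, middles within 6 mm of its axis and below tube z 90 mm, follower within 3 mm of its stop; rod in its stand (within 8 mm, tip 4 to 18 mm high, tilt under 0.16 rad); all released and at rest (all of step 1 and all of step 4 and x of slug_a_center in the frame of tube between -0.006 and 0.006 m and y of slug_a_center in the frame of tube between -0.006 and 0.006 m and z of slug_a_center in the frame of tube between 0.02 and 0.09 m and x of slug_b_center in the frame of tube between -0.006 and 0.006 m and y of slug_b_center in the frame of tube between -0.006 and 0.006 m and z of slug_b_center in the frame of tube between 0.02 and 0.09 m and value of joint follower above 0.067 m and linear speed of each of pin, slug_a, slug_b, rod below 0.02 m/s and contact force between the fingers and slug_a below 0.2 N and contact force between the fingers and slug_b below 0.2 N); the robot touches nothing.
It fails at once if the bowl is pushed more than 30 mm or tipped over (distance of bowl from where it was at the start of the episode above 0.03 m or angle between bowl's own z axis and vertical above 0.5 rad).
It fails at once if the jar is pushed more than 30 mm or tipped over (distance of jar from where it was at the start of the episode above 0.03 m or angle between jar's own z axis and vertical above 0.5 rad).
It fails at once if the cup is pushed more than 30 mm or tipped over (distance of cup from where it was at the start of the episode above 0.03 m or angle between cup's own z axis and vertical above 0.5 rad).
It also fails if it takes over 72 s, if anything falls off the work surface, if the arm or the gripper's body presses on something with over 40 N, if the wrist force passes 120 N, or if a joint passes its speed limit or range.

### The arm

A 6-joint arm with a two-finger parallel gripper is mounted at the origin on the work surface. World frame = base frame: x ahead of the robot, y to its left, z up, the work surface at z = 0. Lengths are in mm, angles in degrees, forces in N, time in s.
With the tool pointing down it reaches from about 350 to 850 mm from the base axis. Payload 8.1 kg.
Tool frame: the origin (TCP) lies midway between the tips of the shut fingers; the grasp point (between the pads) lies 19 mm behind it (r.grasp_offset is the distance from the TCP to the grasp point, in mm); z points along the fingers, x is the direction in which the jaws open and shut, and the axes are right-handed (so a half turn about z gives the same grasp; the last joint's range is limited). The gripper opens to 85 mm and grips with 20 to 120 N. Pads are 22 mm wide; open, the fingers measure 114 mm over their backs; the gripper's body (76 mm by 85 mm) begins 54 mm behind the grasp point. The pads swing forward as they close: fully open they stand 13 mm farther back than shut.
Start: joints at [72.399, 7.471, 85.268, -0, 87.261, -4.893], TCP at [131.969, 585.311, 201.792] pointing down, gripper open.
Joint ranges: [-169.43, 169.43], [-51.17, 129.36], [1.28, 143.12], [-76.62, 256.62], [0, 156.53], [-152.29, 152.29]. Speed limits (degrees/s): [136.94, 136.94, 159.86, 180, 180, 180].

### API

Orientations are given as [roll, pitch, yaw] about the fixed x, y, z axes, in that order (R = Rz(yaw) Ry(pitch) Rx(roll)).
In Python, from bench import r, optics, hand_in gives the robot as it stands.
- The arm moves only by the shell command python3 -m pendant 'ROWS' [FORCE]. ROWS is JSON, a list of rows, each a list of 5 numbers: the opening, from 0 (shut) to 1 (fully open), then the shift along the tool's x, y, z in mm, then the turn about the tool's z in degrees. A call has 1 to 10 rows; each row shifts and turns the commanded pose from where the row before left it, along the tool's axes as they then stand; what a row does not reach is not made up. A row lasts 1/10 s, in which the tool goes at most 50 mm and 8.59 degrees, less where a joint would pass 70% of its speed; a pose out of reach is approached as far as the arm can. A call with a gripper value outside its range is refused whole. The fingers move at their own pace and stop on an object; FORCE is the grip in N (left out, the last holds). Time passes only in rows, so rows that do not move let the fingers close. It gives the time, the measured TCP pose, the force and the opening at its end, in the units of the state.
- r.sense(): the state, without advancing time (a new reading comes with each control period).
- optics.snapshot(name): name is "side" or "top" or "wrist"; returns (picture, depth): 420x560x3 uint8, blue, green, red; 420x560 float32, mm along the optical axis (not along the pixel's ray), 0 where there is no reading.
- optics.camera_params(name): a dict with "camera_matrix" (3x3 intrinsics, pixels), "eye" and "orientation" of the camera in the world. Camera axes: x right, y down, z forward; pixel columns grow to the right and rows downward; lengths in mm; the calibration is good to about 2 mm. A picture is of the moment at which its call begins: read the wrist's pose just before it. camera_params takes no time and is no camera call; for the wrist camera it gives the pose at the moment of the call.
- hand_in(): hands the job in, once; it reports no verdict.
Trained networks look in the newest picture that a camera, given by its name, has taken for a name from the list of things; names that differ only in an ending like _2 or _b are one class to them, and where a whole thing is asked for, a point or a joint stands for the part that bears it (a point fixed in the world has none). Each returns a list of dicts, best first, with "score" (0 to 1); they miss things now and then, are a little off and sometimes report something else, mostly with a low value. They report only what shows in the picture. A call takes as long as a camera call.
- optics.search_frame(camera, query): "at" ([x, y, z] in mm, in world coordinates, good to about 4 mm: the middle of the surface that is visible of it).
The state is a dict: "time": time; "joint_pos": joint angles; "qd": joint speeds; "joint_efforts": joint torques, N m; "tool_pos": TCP position; "tcp_rot": TCP orientation; "ft_force": force on the tool from outside, world axes, zero at the start; "wrist_torque": the same for the moment, N m; "finger_gap": finger opening in mm.
Only numpy, scipy, OpenCV 4.12 (cv2) and the standard library are available. Lean on these libraries where they do the work, as an engineer would, in place of code of your own. Each camera call takes 0.05 s, during which the arm holds its last target. There are 200 camera calls.

## Working session

There is one attempt and no reset: what is moved stays moved. The work goes in short steps, Python scripts to look and compute and a shell command to move; the robot and the scene stay as the last step left them, time stands still between calls to the robot, and variables do not carry over. Pictures are saved under pics/ and viewed, about 8 in all and at most 12, crops included, and the job is handed in when it is done.

```bash
ls; mkdir -p pics; cat > h.py <<'E'
import numpy as np, cv2
from bench import r, optics, hand_in
from scipy.spatial.transform import Rotation as R
def cam(n):
    p=optics.camera_params(n); return p
def snap(n,f=None):
    p=optics.camera_params(n); im,d=optics.snapshot(n)
    if f: cv2.imwrite('pics/'+f,im)
    return im,d,p
E
python3 - <<'E'
from h import *
print(r.sense(), r.grasp_offset)
ims=[]
for c in ('top','side'):
    im,d,p=snap(c,c+'0.png'); print(c,p)
    np.savez('/tmp/'+c,im=im,d=d)
    for q in ['station','tube','pin','slug_a','tray','rod','stand','bowl','jar','cup']:
        for o in optics.search_frame(c,q)[:3]: print(c,q,np.round(o['at']),round(o['score'],2))
E
```

```text
pics
{'time': 0.0, 'joint_pos': array([ 7.24000354e+01,  7.51437819e+00,  8.53312331e+01, -5.20322148e-05,
        8.72602696e+01, -4.89438094e+00]), 'qd': array([ 6.66574377e-02,  7.41819596e-02,  1.31060067e-02,  2.92924889e-05,
        3.84964787e-02, -9.09952979e-02]), 'joint_efforts': array([-2.40223534e-05, -5.69429147e+01, -5.00536323e+01, -4.37455346e-04,
        1.53802283e-02, -2.81826470e-05]), 'tool_pos': array([131.77188305, 584.72667483, 200.73335591]), 'tcp_rot': array([-1.79991018e+02,  1.05499168e-01,  7.72944272e+01]), 'ft_force': array([ 0.45757925, -0.62288802,  0.4265051 ]), 'wrist_torque': array([-0.02525854, -0.01250012, -0.0164094 ]), 'finger_gap': 85.43187667614437} 18.700000000000003
top {'camera_matrix': array([[528.37489849,   0.        , 277.46052034],
       [  0.        , 528.37489849, 204.32528917],
       [  0.        ,   0.        ,   1.        ]]), 'eye': array([ 430.48469488,   27.42295277, 1404.84382531]), 'orientation': array([-174.54875419,   -0.51185135,  -88.85170432])}
top station [650.  64.   9.] 0.63
top station [598.  80. 146.] 0.61
top tu
[... 410 characters left out ...]
56401],
       [  0.        , 467.72497385, 205.08935084],
       [  0.        ,   0.        ,   1.        ]]), 'eye': array([458.18424682, 911.09334068, 769.11543244]), 'orientation': array([-125.44554803,   -0.44037785, -172.41795866])}
side station [638.  64.  10.] 0.72
side tube [626.  45. 109.] 0.94
side pin [605. 101. 144.] 0.64
side slug_a [468. 270.  39.] 0.91
side slug_a [457. 303.   2.] 0.64
side slug_a [441. 351.  37.] 0.57
side tray [457. 302.   4.] 0.98
side tray [460. 266.  36.] 0.49
side rod [ 493. -254.  113.] 0.86
side rod [654. 379.  75.] 0.42
side stand [ 495. -226.   49.] 0.59
side bowl [ 713. -315.   37.] 0.59
side jar [650. 379.  72.] 0.55
side cup [449. -13.  33.] 0.55
```

View pics/top0.png

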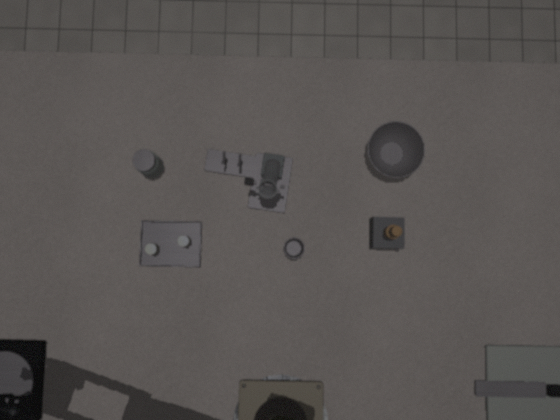

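View pics/side0.png

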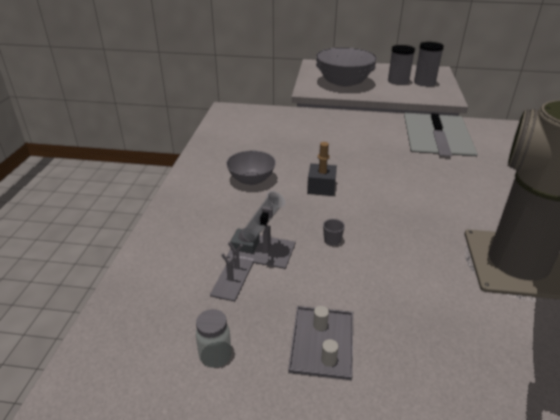

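```bash
python3 -m pendant '[[1,-29.5,38,-11,0],[1,-29.5,38,-11,0],[1,-29.5,38,-11,0],[1,-29.5,38,-11,0],[1,-29.5,38,-11,0],[1,-29.5,38,-11,0],[1,-29.5,38,-11,0],[1,-29.5,38,-11,0],[1,-29.5,38,-11,0],[1,-29.5,38,-11,0]]' 20
python3 -m pendant '[[1,-29.5,38,0,0],[1,-29.5,38,0,0],[1,-29.5,38,0,0],[1,0,0,0,8.5],[1,0,0,0,8.5],[1,0,0,0,8.5],[1,0,0,0,8.5],[1,0,0,0,8.5],[1,0,0,0,8.5],[1,0,0,0,8.5]]'
python3 -m pendant '[[1,0,0,0,8.5],[1,0,0,0,8.5],[1,0,0,0,0],[1,0,0,0,0]]'
python3 - <<'E'
from h import *
im,d,p=snap('wrist','w1.png'); np.savez('/tmp/w1',im=im,d=d); print(p); s=r.sense(); print(s['tool_pos'],s['tcp_rot'],s['joint_pos'])
for q in ['station','tube','pin','cup']:
    for o in optics.search_frame('wrist',q)[:3]: print(q,np.round(o['at']),round(o['score'],2))
E
```

```text
time: 2.1
tool_pos: [438.7, 212.2, 312.6]
tcp_rot: [180.0, -0.0, 77.3]
ft_force: [0.0, 1.7, -0.6]
finger_gap: 85.5
time: 3.1
tool_pos: [529.5, 102.5, 311.8]
tcp_rot: [-180.0, -0.0, 17.4]
ft_force: [-0.0, -0.5, 0.4]
finger_gap: 85.6
time: 3.5
tool_pos: [529.5, 102.5, 311.8]
tcp_rot: [180.0, -0.0, 1.1]
ft_force: [-0.3, -0.5, -0.6]
finger_gap: 85.1
{'camera_matrix': array([[353.37869796,   0.        , 278.92093984],
       [  0.        , 353.37869796, 205.41824143],
       [  0.        ,   0.        ,   1.        ]]), 'eye': array([528.26178773, 172.19555849, 483.87318772]), 'orientation': array([1.64277942e+02, 3.20570224e-02, 1.04795305e+00])}
[529.50110317 102.53856266 311.82905832] [-1.79999803e+02 -2.59461205e-03  1.03691930e+00] [ 5.51239029e+00 -3.04296804e+00  8.46896808e+01 -6.00107232e-06
  9.83506851e+01  4.47547011e+00]
station [645.  67.   7.] 0.74
tube [599.  44. 143.] 0.71
pin [604.  80. 144.] 0.92
pin [450. -32.  26.] 0.45
cup [446. -34.  24.] 0.77
```

View pics/w1.png

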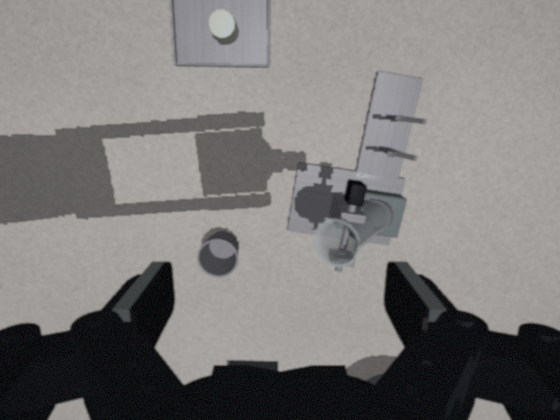

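```bash
cat >> h.py <<'E'
def cloud(d,p):
    K=p['camera_matrix']; v,u=np.indices(d.shape)
    c=np.dstack([(u-K[0,2])/K[0,0]*d,(v-K[1,2])/K[1,1]*d,d])
    return c@R.from_euler('xyz',p['orientation'],degrees=True).as_matrix().T+p['eye']
E
python3 - <<'E'
from h import *
z=np.load('/tmp/w1.npz'); p=optics.camera_params('wrist'); P=cloud(z['d'],p)
for u,v in [(362,178),(380,78),(400,175),(416,82),(300,170),(398,195),(355,186),(338,243),(221,25)]: print(u,v,P[v,u].round(1))
print('bench z',np.median(P[280:320,250:330,2]))
# plate arm: points z 3..20
m=(P[...,2]>4)&(P[...,2]<16)&(P[...,0]>560)&(P[...,0]<760)&(P[...,1]>125)&(P[...,1]<300)
print(m.sum(),np.median(P[m],0)); rect=cv2.minAreaRect(P[m][:,:2].astype(np.float32)); print(rect)
m=(P[...,2]>147)&(P[...,2]<157)&(abs(P[...,1]-85)<40)&(abs(P[...,0]-600)<30)
b=z['im'].max(2)<50
print('head',(m&b).sum(),P[m&b].mean(0),cv2.minAreaRect(P[m&b][:,:2].astype(np.float32)))
m=(P[...,2]>60)&(P[...,2]<100)&(P[...,1]>120)&(P[...,0]>600)
print('cradle',m.sum(),P[m].mean(0),P[m].max(0),P[m].min(0))
q=P[m]; 
for lo,hi in [(120,165),(165,220)]:
    t=q[(q[:,1]>lo)&(q[:,1]<hi)]; print(len(t),t.mean(0) if len(t) else '',cv2.minAreaRect(t[:,:2].astype(np.float32)) if len(t) else '')
E
python3 -c "
import cv2;im=cv2.imread('pics/w1.png')[50:290,270:450];cv2.imwrite('pics/w1c.png',cv2.resize(im,None,fx=2.5,fy=2.5,interpolation=3))"
```

```text
362 178 [643.1  79.2   9.1]
380 78 [656.  208.3   7.9]
400 175 [ 6.979e+02  8.240e+01 -5.000e-01]
416 82 [702.2 204.2   8.1]
300 170 [558.2  88.7   7.8]
398 195 [690.7  58.9  20.6]
355 186 [602.7  99.1 151.1]
338 243 [594.6  30.  125.5]
221 25 [461.9 258.5  47.6]
bench z 0.011491882382415497
3155 [672.25572363 173.00615124   7.81354565]
((674.2770385742188, 167.56423950195312), (93.51327514648438, 60.27291488647461), 82.28399658203125)
head 338 [604.41222803  90.98099228 150.43282499] ((604.9389038085938, 90.13011932373047), (22.082561492919922, 16.17239761352539), 82.44342803955078)
cradle 255 [672.56896256 148.20682234  75.68079105] [690.81689163 165.62704011  86.43585187] [651.26809893 120.05315056  60.783716  ]
254 [672.62853096 148.1382388   75.65840188] ((670.8494873046875, 140.88034057617188), (45.228248596191406, 34.464088439941406), 82.595703125)
1 [657.43858805 165.62704011  81.36764052] ((657.4385986328125, 165.62704467773438), (0.0, 0.0), 0.0)
```

View pics/w1c.png

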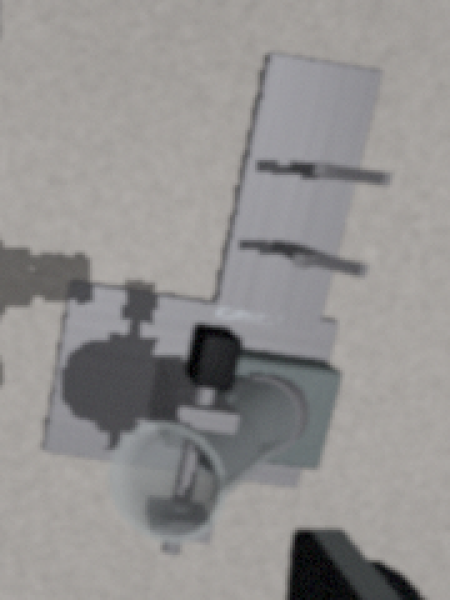

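The pictures agree: the station is at about (607, 42.5) with yaw -7.6°. The cradle centre predicted from the pin head is (670.6, 140.4), and I measured (670.8, 140.9). Next is the pin.

```bash
python3 -m pendant '[[1,0,0,0,8.5],[1,38.2,0.7,0,0],[1,38.2,0.7,0,0],[1,0,0,45,0],[1,0,0,45,0],[1,0,0,45,0],[1,0,0,35,0],[1,0,0,20.5,0],[1,0,0,0,0]]'
python3 -m pendant '[[0,0,0,0,0],[0,0,0,0,0],[0,0,0,0,0],[0,0,0,0,0],[0,0,0,0,0],[0,0,0,0,0]]' 60
```

```text
time: 4.65
tool_pos: [601.9, 90.7, 116.6]
tcp_rot: [179.9, 0.4, -7.7]
ft_force: [-0.2, -0.5, 0.1]
finger_gap: 85.3
time: 5.25
tool_pos: [605.2, 90.9, 121.7]
tcp_rot: [-180.0, -0.0, -7.7]
ft_force: [0.7, 0.7, -0.8]
finger_gap: 0.1
```

```bash
python3 - <<'E'
from h import *
im,d,p=snap('wrist','w2.png'); print(r.sense()['finger_gap'])
for o in optics.search_frame('wrist','pin')[:3]: print(np.round(o['at']),round(o['score'],2))
cv2.imwrite('pics/w2.png',im)
E
```

```text
0.4467153967663007
[608.  98. 141.] 0.88
```

View pics/w2.png

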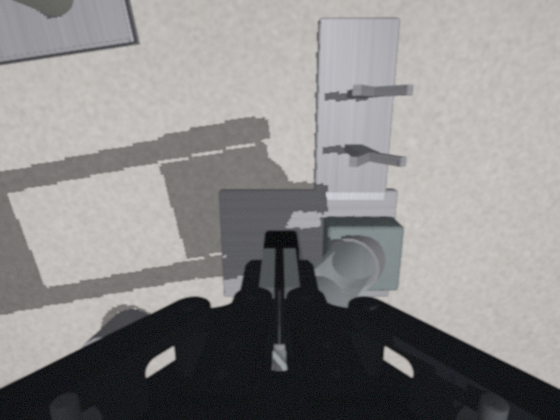

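```bash
python3 - <<'E'
from h import *
im,d,p=snap('side')
for o in optics.search_frame('side','pin')[:3]: print(np.round(o['at']),round(o['score'],2))
cv2.imwrite('pics/s2.png',cv2.resize(im[130:340,190:370],None,fx=3,fy=2.8,interpolation=3))
P=cloud(d,p); print(P[215,270],P[212,262])
E
```

```text
[607. 102. 139.] 0.43
[593.7437625   69.20659816 134.48781071] [605.40772808 105.50830835 168.11138787]
```

View pics/s2.png

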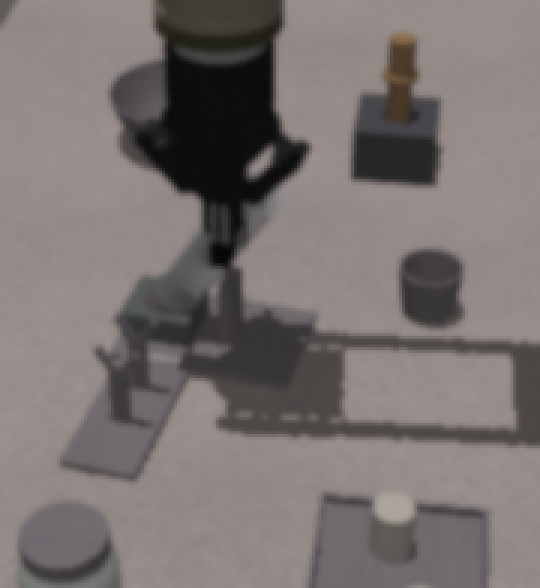

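```bash
python3 - <<'E'
from h import *
p=optics.camera_params('wrist'); M=R.from_euler('xyz',p['orientation'],degrees=True).as_matrix()
def pr(X): c=(np.array(X)-p['eye'])@M; k=p['camera_matrix']@c; return (k[:2]/k[2]).round()
print(p['eye'])
for z in (128,152):
  for dx,dy in [(-8,-11),(8,-11),(8,11),(-8,11)]: print(z,pr([604.9+dx*.991+dy*.132,90.1-dx*.132+dy*.991,z]))
print('tcp',pr(r.sense()['tool_pos']))
im,d,pp=snap('wrist'); P=cloud(d,pp)
for v in range(225,300,6): print(v,[P[v,u].round(0).tolist() for u in (268,280,294)],im[v,268],im[v,280])
E
```

```text
[614.23887245 159.96004954 293.31986409]
128 [264. 271.]
128 [295. 271.]
128 [295. 230.]
128 [263. 231.]
152 [262. 295.]
152 [297. 295.]
152 [298. 249.]
152 [261. 249.]
tcp [279. 245.]
225 [[592.0, 65.0, 8.0], [602.0, 63.0, 7.0], [614.0, 61.0, 8.0]] [100  97  97] [100  96  95]
231 [[601.0, 102.0, 130.0], [607.0, 101.0, 129.0], [614.0, 100.0, 128.0]] [50 46 44] [45 43 41]
237 [[601.0, 102.0, 138.0], [607.0, 101.0, 138.0], [613.0, 100.0, 138.0]] [16 16 13] [14 12  5]
243 [[601.0, 102.0, 145.0], [607.0, 101.0, 146.0], [613.0, 100.0, 145.0]] [18 12 14] [16 17 19]
249 [[602.0, 103.0, 155.0], [607.0, 103.0, 156.0], [614.0, 160.0, 293.0]] [78 78 74] [20 19 23]
255 [[602.0, 103.0, 162.0], [607.0, 103.0, 162.0], [612.0, 102.0, 162.0]] [84 83 81] [19 17 18]
261 [[602.0, 103.0, 168.0], [607.0, 103.0, 168.0], [612.0, 102.0, 168.0]] [85 83 80] [22 17 20]
267 [[602.0, 103.0, 172.0], [607.0, 103.0, 173.0], [612.0, 102.0, 173.0]] [86 85 82] [23 19 13]
273 [[603.0, 104.0, 179.0], [607.0, 103.0, 179.0], [612.0, 103.0, 179.0]] [84 84 79] [21 16 22]
279 [[603.0, 103.0, 183.0], [607.0, 103.0, 183.0], [612.0, 102.0, 182.0]] [85 87 82] [19 17 17]
285 [[603.0, 103.0, 186.0], [607.0, 103.0, 187.0], [611.0, 102.0, 187.0]] [84 83 77] [25 24 21]
291 [[603.0, 104.0, 193.0], [607.0, 101.0, 188.0], [611.0, 104.0, 193.0]] [36 35 32] [24 22 24]
297 [[603.0, 104.0, 196.0], [606.0, 99.0, 188.0], [611.0, 103.0, 196.0]] [27 21 17] [28 25 27]
```

```bash
python3 -m pendant '[[0,0,-10,0,0],[0,0,-20,0,0],[0,0,0,0,0]]'
python3 - <<'E'
from h import *
im,d,p=snap('wrist','w3.png'); P=cloud(d,p)
for v in range(222,240,3): print(v,P[v,280].round(0),im[v,280])
im,d,p=snap('side'); cv2.imwrite('pics/s3.png',im)
w=cv2.imread('pics/w3.png')[150:350,180:420]; s=im[150:310,190:382]
cv2.imwrite('pics/c3.png',np.hstack([cv2.resize(w,(400,333)),cv2.resize(s,(400,333),interpolation=3)]))
E
```

```text
time: 5.8
tool_pos: [609.1, 123.1, 121.3]
tcp_rot: [-179.9, 0.0, -7.6]
ft_force: [-1.0, -0.6, 0.4]
finger_gap: 0.2
222 [606.  95.  -0.] [115 119 121]
225 [606.  93.   0.] [101 101 104]
228 [606.  93.   9.] [91 89 88]
231 [605.  90.   9.] [93 88 89]
234 [605.  87.   8.] [96 93 90]
237 [605.  84.   7.] [92 89 88]
```

View pics/c3.png

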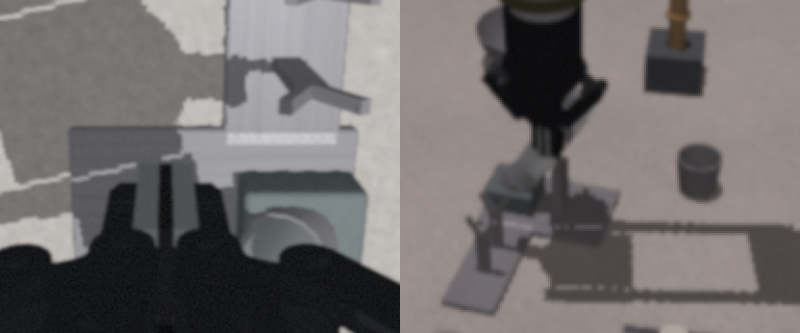

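```bash
python3 - <<'E'
from h import *
s=r.sense(); print(s['tool_pos'],s['joint_pos'],s['finger_gap'])
im,d,p=snap('wrist'); P=cloud(d,p)
for v in range(240,330,8): print(v,[P[v,u].round(0).tolist() for u in (268,280,290)])
im,d,p=snap('side'); P=cloud(d,p)
m=(abs(P[...,0]-609)<15)&(abs(P[...,1]-125)<25)&(P[...,2]>90)&(P[...,2]<260)
q=P[m]
for z in range(90,250,10):
    t=q[(q[:,2]>=z)&(q[:,2]<z+10)]; print(z,len(t),t.mean(0).round(0) if len(t) else '')
print(optics.search_frame('side','pin')[:2])
E
```

```text
[608.95344703 121.23147869 121.14136039] [ 6.53558511e+00  1.34795839e+01  8.70390638e+01 -9.99208801e-03
  7.94954635e+01  1.41738295e+01] 0.1312864243388577
240 [[594.0, 81.0, 8.0], [604.0, 79.0, 7.0], [613.0, 79.0, 8.0]]
248 [[606.0, 133.0, 154.0], [611.0, 133.0, 154.0], [615.0, 132.0, 153.0]]
256 [[606.0, 134.0, 163.0], [611.0, 133.0, 163.0], [615.0, 132.0, 162.0]]
264 [[606.0, 134.0, 171.0], [611.0, 133.0, 171.0], [615.0, 133.0, 171.0]]
272 [[606.0, 134.0, 177.0], [611.0, 133.0, 177.0], [614.0, 133.0, 177.0]]
280 [[607.0, 134.0, 183.0], [611.0, 133.0, 182.0], [614.0, 133.0, 183.0]]
288 [[607.0, 134.0, 189.0], [611.0, 133.0, 188.0], [614.0, 132.0, 188.0]]
296 [[607.0, 134.0, 195.0], [610.0, 130.0, 188.0], [614.0, 134.0, 196.0]]
304 [[607.0, 134.0, 200.0], [610.0, 126.0, 187.0], [614.0, 134.0, 201.0]]
312 [[607.0, 134.0, 204.0], [610.0, 124.0, 188.0], [614.0, 134.0, 204.0]]
320 [[607.0, 134.0, 207.0], [609.0, 120.0, 187.0], [614.0, 134.0, 208.0]]
328 [[607.0, 131.0, 206.0], [609.0, 118.0, 188.0], [613.0, 132.0, 209.0]]
90 0 
100 0 
110 0 
120 4 [601. 101. 128.]
130 7 [600. 103. 134.]
140 1 [597. 103. 140.]
150 26 [607. 131. 156.]
160 46 [607. 130. 165.]
170 52 [607. 130. 175.]
180 45 [606. 131. 185.]
190 56 [608. 131. 196.]
200 56 [609. 130. 205.]
210 35 [608. 135. 216.]
220 57 [609. 136. 225.]
230 57 [610. 136. 235.]
240 55 [610. 137. 245.]
[]
```

Both cameras put the shut fingertips about 31 mm above the reported TCP height (z ≈ 152, reported 121). So I closed above the head, and the pin is untouched. I'll allow for +31 mm from now on.

```bash
python3 -m pendant '[[1,0,0,0,0],[1,0,0,0,0],[1,0,15,0,0],[1,0,15.4,0,0],[1,0,0,0,0],[1,0,0,16,0],[1,0,0,15,0],[1,0,0,0,0]]' 60
python3 -m pendant '[[0,0,0,0,0],[0,0,0,0,0],[0,0,0,0,0],[0,0,0,0,0],[0,0,0,0,0],[0,0,0,0,0]]' 60
```

```text
time: 6.85
tool_pos: [602.2, 90.5, 85.9]
tcp_rot: [179.9, 0.4, -7.7]
ft_force: [0.6, -0.1, 0.5]
finger_gap: 85.4
time: 7.45
tool_pos: [605.2, 90.6, 90.9]
tcp_rot: [-180.0, -0.0, -7.7]
ft_force: [-0.7, 0.1, 1.9]
finger_gap: 15.6
```

```bash
python3 -m pendant '[[0,0,-15,0,0],[0,0,-30,0,0],[0,0,-35,0,0],[0,20,-14,0,0],[0,38.5,-13.5,0,0],[0,0,0,0,0],[0,0,0,20,0],[0,0,0,25,0],[0,0,0,15,0],[0,0,0,0,0]]'
python3 -m pendant '[[0,0,0,7,0],[0,0,0,3,0],[0,0,0,0,0],[0,0,0,0,0]]'
python3 - <<'E'
from h import *
im,d,p=snap('wrist','w4.png')
for o in optics.search_frame('wrist','pin')[:2]: print(np.round(o['at']),round(o['score'],2))
E
```

```text
time: 8.45
tool_pos: [675.7, 189.3, 27.6]
tcp_rot: [179.9, 0.2, -7.7]
ft_force: [-0.2, -0.0, -1.2]
finger_gap: 15.0
time: 8.85
tool_pos: [678.2, 189.4, 21.8]
tcp_rot: [-180.0, -0.1, -7.7]
ft_force: [-0.6, 0.2, 4.2]
finger_gap: 15.3
[678. 188.  79.] 0.56
```

View pics/w4.png

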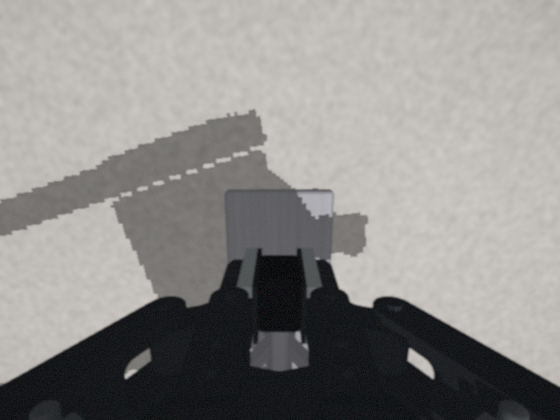

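```bash
python3 -m pendant '[[1,0,0,0,0],[1,0,0,0,0],[1,0,0,0,0],[1,0,0,-30,0],[1,0,0,-50,-8.5],[1,0,0,-50,-8.5],[1,0,0,-50,-8.5],[1,0,0,-50,-8.5],[1,0,0,-20,-8.5],[1,0,0,0,-8.5]]'
python3 -m pendant '[[1,0,0,0,-8.5],[1,0,0,0,-8.5],[1,0,0,0,-8.5],[1,0,0,0,-8.5],[1,0,0,0,-5.1],[1,0,0,0,0]]'
python3 - <<'E'
from h import *
im,d,p=snap('side'); P=cloud(d,p)
print(optics.search_frame('side','pin')[:2])
t,td,tp=snap('top')
T=cloud(td,tp)
for o in optics.search_frame('top','slug_a')[:3]: print(np.round(o['at']),round(o['score'],2))
m=(T[...,2]>40)&(T[...,2]<56)&(abs(T[...,0]-455)<60)&(abs(T[...,1]-300)<80)
n,l,st,ce=cv2.connectedComponentsWithStats(m.astype(np.uint8))
for i in range(1,n): print('slug',(l==i).sum(),T[l==i].mean(0).round(1),T[l==i].min(0).round(1),T[l==i].max(0).round(1))
cv2.imwrite('pics/c5.png',np.hstack([cv2.resize(t[130:230,190:310],(400,333),interpolation=3),cv2.resize(im[180:310,190:346],(400,333),interpolation=3)]))
E
```

```text
time: 9.95
tool_pos: [679.5, 189.6, 276.8]
tcp_rot: [179.7, -0.4, 43.6]
ft_force: [0.8, 0.4, -0.4]
finger_gap: 85.3
time: 10.55
tool_pos: [677.2, 189.2, 269.8]
tcp_rot: [-180.0, 0.0, 82.5]
ft_force: [0.5, 0.1, 1.2]
finger_gap: 85.2
[{'at': [675.5, 191.5, 74.8], 'score': 0.73}]
[432. 341.  46.] 0.62
slug 51 [433.3 342.9  46. ] [426.  329.8  40.3] [443.7 355.5  52.6]
```

View pics/c5.png

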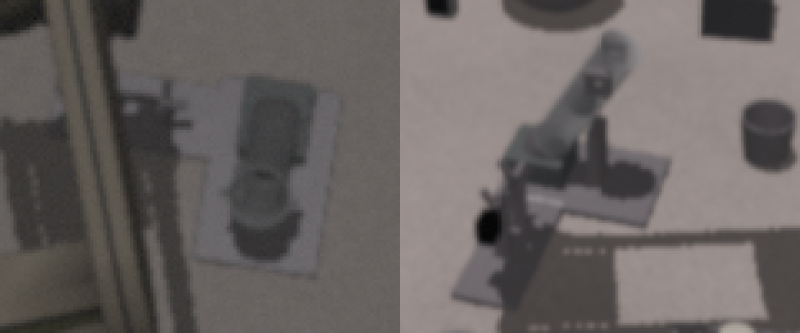

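```bash
python3 -m pendant '[[1,13.2,-41.6,0,0],[1,13.2,-41.6,0,0],[1,13.2,-41.6,0,0],[1,13.2,-41.6,0,0],[1,13.2,-41.6,0,0],[1,13.2,-41.6,0,0],[1,0,0,0,0],[1,0,0,0,0]]'
python3 - <<'E'
from h import *
im,d,p=snap('wrist','w5.png'); T=cloud(d,p); print(r.sense()['tool_pos'],r.sense()['tcp_rot'])
for o in optics.search_frame('wrist','slug_a')[:3]: print(np.round(o['at']),round(o['score'],2))
m=(T[...,2]>44)&(T[...,2]<54)&(abs(T[...,0]-455)<60)&(abs(T[...,1]-300)<80)
n,l,st,ce=cv2.connectedComponentsWithStats(m.astype(np.uint8))
for i in range(1,n):
    if (l==i).sum()>50: print('slug',(l==i).sum(),T[l==i].mean(0).round(1),cv2.minEnclosingCircle(T[l==i][:,:2].astype(np.float32)))
E
```

```text
time: 11.55
tool_pos: [440.0, 301.3, 270.8]
tcp_rot: [179.9, -0.0, 82.4]
ft_force: [0.2, -0.4, -0.3]
finger_gap: 85.1
[440.7327327  300.77201244 270.65720663] [ 1.79939893e+02 -1.35087696e-02  8.23750852e+01]
[442. 338.  47.] 0.88
[449. 300.   3.] 0.69
[457. 261.  50.] 0.62
slug 536 [439.  341.8  47.9] ((439.29571533203125, 341.9661865234375), 14.750292778015137)
slug 508 [461.  260.2  47.8] ((461.6083984375, 260.0233154296875), 14.966203689575195)
```

```bash
python3 -m pendant '[[1,-37.6,26,20,0],[1,0,0,48,0],[1,0,0,48,0],[1,0,0,48,0],[1,0,0,48,0],[1,0,0,36,0],[1,0,0,20,0],[1,0,0,10.7,0],[1,0,0,0,0],[1,0,0,0,0]]'
python3 -m pendant '[[0,0,0,0,0],[0,0,0,0,0],[0,0,0,0,0],[0,0,0,0,0],[0,0,0,0,0]]' 25
python3 - <<'E'
from h import *
im,d,p=snap('wrist','w6.png'); T=cloud(d,p); s=r.sense(); print(s['tool_pos'],s['ft_force'],s['finger_gap'])
# finger tip height: points near slug
for v in range(150,330,10): print(v,[T[v,u].round(0).tolist() for u in (240,279,318)])
E
```

```text
time: 12.65
tool_pos: [462.6, 260.1, -7.3]
tcp_rot: [179.9, -0.0, 82.3]
ft_force: [0.9, 0.0, -0.0]
finger_gap: 85.5
time: 13.15
tool_pos: [461.7, 260.3, -7.6]
tcp_rot: [179.9, -0.0, 82.4]
ft_force: [-2.1, -1.0, 5.8]
finger_gap: 29.2
[461.73812874 260.36079251  -7.61840212] [-1.97418874 -0.47913741  5.23697633] 29.12006089042912
150 [[410.0, 250.0, 3.0], [413.0, 268.0, 4.0], [415.0, 285.0, 3.0]]
160 [[415.0, 250.0, 2.0], [417.0, 267.0, 3.0], [420.0, 285.0, 2.0]]
170 [[419.0, 249.0, 4.0], [422.0, 267.0, 3.0], [424.0, 285.0, 4.0]]
180 [[424.0, 248.0, 4.0], [426.0, 266.0, 3.0], [429.0, 284.0, 3.0]]
190 [[429.0, 247.0, 3.0], [431.0, 265.0, 2.0], [433.0, 284.0, 4.0]]
200 [[434.0, 246.0, 2.0], [436.0, 265.0, 2.0], [438.0, 283.0, 4.0]]
210 [[438.0, 246.0, 4.0], [441.0, 264.0, 3.0], [444.0, 283.0, 2.0]]
220 [[444.0, 245.0, 2.0], [446.0, 264.0, 3.0], [448.0, 282.0, 3.0]]
230 [[448.0, 244.0, 3.0], [448.0, 263.0, 12.0], [453.0, 282.0, 3.0]]
240 [[453.0, 243.0, 3.0], [448.0, 263.0, 24.0], [459.0, 281.0, 3.0]]
250 [[448.0, 247.0, 28.0], [447.0, 263.0, 36.0], [453.0, 279.0, 28.0]]
260 [[449.0, 248.0, 38.0], [448.0, 263.0, 44.0], [453.0, 278.0, 37.0]]
270 [[452.0, 248.0, 41.0], [450.0, 263.0, 48.0], [454.0, 277.0, 44.0]]
280 [[455.0, 247.0, 43.0], [454.0, 262.0, 48.0], [456.0, 277.0, 47.0]]
290 [[458.0, 247.0, 45.0], [458.0, 262.0, 48.0], [461.0, 276.0, 47.0]]
300 [[460.0, 247.0, 48.0], [462.0, 261.0, 48.0], [464.0, 276.0, 48.0]]
310 [[465.0, 246.0, 46.0], [466.0, 261.0, 49.0], [468.0, 275.0, 48.0]]
320 [[469.0, 245.0, 47.0], [471.0, 260.0, 48.0], [471.0, 275.0, 50.0]]
```

```bash
python3 -m pendant '[[0,0,0,-15,0],[0,0,0,-45,0],[0,0,0,-50,0],[0,0,0,-50,0],[0,-16,16,-45,0],[0,-33,33,0,0],[0,-33,33,0,0],[0,-33,33,0,0],[0,-33,33,0,0],[0,-33,33,0,0]]'
python3 -m pendant '[[0,-15.5,11.4,0,0],[0,0,0,0,0],[0,0,0,15,0],[0,0,0,15,0],[0,0,0,7.5,0],[0,0,0,0,0],[0,0,0,0,0]]'
```

```text
time: 14.2
tool_pos: [617.3, 55.1, 197.3]
tcp_rot: [180.0, -0.0, 82.4]
ft_force: [0.5, 0.5, -0.4]
finger_gap: 29.3
time: 14.9
tool_pos: [625.3, 40.6, 158.4]
tcp_rot: [-179.9, 0.0, 82.5]
ft_force: [-0.5, 0.4, -0.1]
finger_gap: 29.3
```

```bash
python3 -m pendant '[[0,0,-4,0,0],[0,0,-4,0,0],[0,0,-4,0,0],[0,0,-3,0,0],[0,0,-3,0,0],[0,0,0,0,0],[0,0,0,0,0]]'
python3 - <<'E'
from h import *
for c in ('wrist','side'):
    im,d,p=snap(c,f'{c}7.png'); T=cloud(d,p)
    X=(T-np.array([584.9,45.6,164.2]))
    sx=X[...,0]*.991-X[...,1]*.132; sy=X[...,0]*.132+X[...,1]*.991
    w=(im.min(2)>95)&(abs(sx-20)<50)&(abs(sy)<25)&(X[...,2]>-5)&(X[...,2]<80)
    print(c,w.sum()); q=np.c_[sx[w],sy[w],X[...,2][w]]
    for z in range(-5,70,5):
        t=q[(q[:,2]>=z)&(q[:,2]<z+5)]
        if len(t): print(z,len(t),t.min(0).round(),t.max(0).round())
a=cv2.imread('pics/wrist7.png')[150:400,160:400]; b=cv2.imread('pics/side7.png')[140:260,210:325]
cv2.imwrite('pics/c7.png',np.hstack([cv2.resize(a,(400,417)),cv2.resize(b,(400,417),interpolation=3)]))
E
```

```text
time: 15.6
tool_pos: [610.5, 41.9, 161.7]
tcp_rot: [179.6, -0.0, 82.4]
ft_force: [5.4, -0.9, 3.6]
finger_gap: 29.4
wrist 7716
-5 677 [-10. -24.  -5.] [15. 24. -0.]
0 538 [ -0. -24.   0.] [16. 24.  5.]
5 551 [  5. -22.   5.] [28. 22. 10.]
10 340 [ 15. -15.  10.] [30. 13. 15.]
15 64 [ 19. -12.  15.] [28. 13. 20.]
20 71 [ 18. -13.  20.] [27. 14. 25.]
25 105 [ 15. -14.  25.] [27. 15. 30.]
30 149 [ 14. -25.  30.] [25. 25. 35.]
35 114 [ 14. -24.  35.] [23. 22. 40.]
40 115 [ 12. -21.  40.] [37. 22. 45.]
45 521 [ 11. -14.  45.] [36. 15. 50.]
50 3472 [ 11. -14.  50.] [37. 15. 55.]
55 954 [ 25. -14.  55.] [39. 15. 60.]
60 20 [ 34. -16.  62.] [36. 17. 65.]
65 5 [ 13. -25.  65.] [35. 18. 67.]
side 68
-5 19 [ -8. -25.  -5.] [22. 23. -1.]
0 13 [  0. -23.   0.] [ 17. -14.   5.]
5 17 [ 10. -21.   5.] [35. 16. 10.]
10 15 [16. -6. 10.] [39. 16. 13.]
15 3 [18.  4. 15.] [44. 16. 18.]
20 1 [17.  2. 22.] [17.  2. 22.]
```

View pics/c7.png

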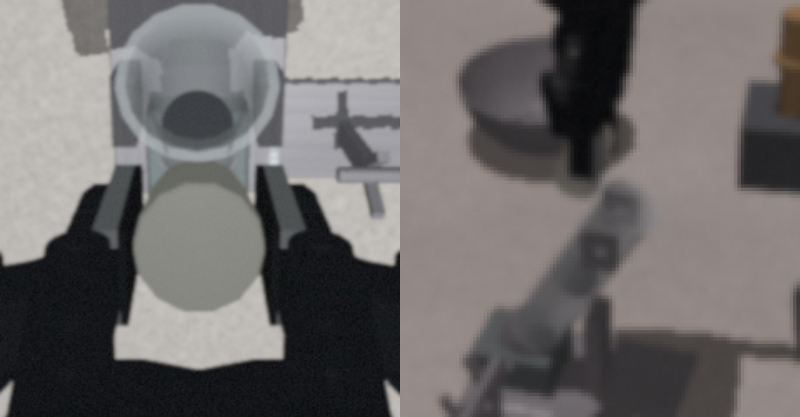

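```bash
cat >> h.py <<'E'
def local(T,o=(584.9,45.6,164.2)):
    X=T-np.array(o); return np.dstack([X[...,0]*.991-X[...,1]*.132,X[...,0]*.132+X[...,1]*.991,X[...,2]])
def tilt():
    im,d,p=snap('wrist','t.png'); L=local(cloud(d,p)); s=r.sense(); t=s['tool_pos']
    c=local(t[None,None]-0)[0,0]; print('tool local',c.round(1),'force',s['ft_force'].round(1))
    w=(im.min(2)>70)&(abs(L[...,0]-c[0])<19)&(abs(L[...,1]-c[1])<13)&(L[...,2]>c[2]+42)&(L[...,2]<c[2]+85)
    q=L[w]
    for _ in range(4):
        A=np.c_[q[:,0],q[:,1],np.ones(len(q))]; k,*_=np.linalg.lstsq(A,q[:,2],rcond=None); e=abs(A@k-q[:,2]); q=q[e<max(1.5,e.std()*1.5)]
    print('tilt x,y deg',np.degrees(np.arctan(k[:2])).round(1),'n',len(q),'centre',((q.max(0)+q.min(0))/2).round(1),'ext',(q.max(0)-q.min(0)).round(1))
E
python3 -m pendant '[[0,0,-4,0,0],[0,0,-4,0,0],[0,0,0,0,0],[0,0,0,0,0]]'
python3 -c "
from h import *
tilt()"
```

```text
time: 16.1
tool_pos: [602.3, 42.7, 161.6]
tcp_rot: [179.6, 0.0, 82.4]
ft_force: [4.8, -2.1, 4.5]
finger_gap: 29.0
tool local [17.6 -0.5 -2.7] force [ 4.6 -2.2  2.6]
tilt x,y deg [27.  -0.2] n 4566 centre [16.9 -0.6 52.5] ext [26.5 26.  14.9]
```

```bash
python3 -m pendant '[[0,0,0,-15,0],[0,0,-14,-10,0],[0,0,-30,0,0],[0,0,0,15,0],[0,0,0,15.7,0],[0,0,4,7,0],[0,0,4,7,0],[0,0,4.5,7.6,0],[0,0,0,0,0],[0,0,0,0,0]]'
python3 -c "
from h import *
tilt()"
```

```text
time: 17.15
tool_pos: [572.7, 46.5, 134.7]
tcp_rot: [179.6, 0.0, 82.4]
ft_force: [2.0, -4.0, 14.9]
finger_gap: 29.2
tool local [-12.2  -0.7 -29.5] force [ 1.3 -3.2 14.3]
tilt x,y deg [8.8 0.1] n 4711 centre [-11.2  -0.7  34.6] ext [29.1 26.   7. ]
```

```bash
python3 -m pendant '[[0,0,0,-30,0],[0,0,14,-30,0],[0,0,40,0,0],[0,0,0,10,0],[0,0,0,15,0],[0,0,0,10,0],[0,0,-6,0,0],[0,0,-6,0,0],[0,0,-6,0,0],[0,0,-5,0,0]]'
python3 -m pendant '[[0,0,-3,0,0],[0,0,-2,0,0],[0,0,0,0,0],[0,0,0,0,0]]'
python3 -c "
from h import *
tilt()"
```

```text
time: 18.2
tool_pos: [598.7, 43.7, 157.2]
tcp_rot: [180.0, -0.0, 82.4]
ft_force: [0.7, -1.0, -0.5]
finger_gap: 28.6
time: 18.6
tool_pos: [594.6, 44.1, 156.5]
tcp_rot: [180.0, -0.0, 82.4]
ft_force: [0.4, -0.1, -0.3]
finger_gap: 29.4
tool local [ 9.9 -0.2 -7.7] force [ 0.1 -0.4 -1.6]
tilt x,y deg [10.8  0.1] n 4828 centre [11.2 -0.2 56. ] ext [29.1 26.   7.5]
```

```bash
python3 -m pendant '[[0,0,0,-15,0],[0,0,27,0,0],[0,0,0,0,0],[0,0,0,12,0],[0,0,0,10,0],[0,0,-5,0,0],[0,0,-5,0,0],[0,0,-5,0,0],[0,0,-3,0,0],[0,0,0,0,0]]'
python3 -c "
from h import *
tilt()"
```

```text
time: 19.65
tool_pos: [604.9, 42.5, 151.1]
tcp_rot: [179.7, 0.0, 82.4]
ft_force: [7.0, -1.9, -0.6]
finger_gap: 28.9
tool local [ 20.2  -0.4 -13.2] force [ 6.3 -1.6 -0.8]
tilt x,y deg [22.9  0. ] n 5155 centre [21.  -0.4 50. ] ext [27.2 26.  12.9]
```

```bash
python3 -m pendant '[[0,0,-3,0,0],[0,0,-2.5,0,0],[0,0,0,0,0],[0,0,0,-10,0],[0,0,0,-15,0],[0,0,0,0,0],[0,0,0,0,0]]'
python3 -c "
from h import *
tilt()"
```

```text
time: 20.4
tool_pos: [598.5, 43.7, 175.6]
tcp_rot: [179.9, -0.0, 82.4]
ft_force: [0.5, 0.7, -0.6]
finger_gap: 29.0
tool local [13.3 -0.1 10.5] force [-0.2 -0.  -0.8]
tilt x,y deg [30.4  0.2] n 5141 centre [14.6 -0.1 74.2] ext [26.  26.  16.3]
```

```bash
python3 -m pendant '[[0,0,-20,0,0],[0,0,-24,0,0],[0,0,0,13,0],[0,0,0,10.1,0],[0,0,0,0,0],[0,0,4,7,0],[0,0,4,7,0],[0,0,4.5,7.6,0],[0,0,0,0,0],[0,0,0,0,0]]'
python3 -c "
from h import *
tilt()"
```

```text
time: 21.45
tool_pos: [566.9, 47.7, 129.4]
tcp_rot: [-180.0, 0.0, 82.4]
ft_force: [-0.4, 0.2, -0.1]
finger_gap: 29.0
tool local [-18.1  -0.2 -34.5] force [ 0.  -0.2 -0.4]
tilt x,y deg [30.4 -0. ] n 5119 centre [-17.2  -0.2  28. ] ext [26.1 26.  16.2]
```

```bash
python3 -m pendant '[[1,0,0,0,0],[1,0,0,0,0],[1,0,0,0,0],[1,0,0,-40,0],[1,0,0,-50,0],[1,0,0,0,0]]'
python3 - <<'E'
from h import *
im,d,p=snap('wrist','w8.png'); 
for o in optics.search_frame('wrist','slug_a')[:3]: print(np.round(o['at']),round(o['score'],2),local(np.array(o['at'])[None,None])[0,0].round())
L=local(cloud(d,p)); 
w=(abs(L[...,1])<14)&(abs(L[...,0])<60)&(im.min(2)>90)&(L[...,2]<60)&(L[...,2]>-80); print(w.sum())
im,d,p=snap('side','s8.png')
for o in optics.search_frame('side','slug_a')[:3]: print(np.round(o['at']),round(o['score'],2),local(np.array(o['at'])[None,None])[0,0].round())
a=cv2.imread('pics/w8.png')[120:400,140:420]; b=im[140:260,210:325]
cv2.imwrite('pics/c8.png',np.hstack([cv2.resize(a,(400,400)),cv2.resize(b,(400,400),interpolation=3)]))
E
```

```text
time: 22.1
tool_pos: [570.9, 47.8, 228.7]
tcp_rot: [179.3, -0.1, 82.4]
ft_force: [1.2, 0.4, 1.0]
finger_gap: 85.3
[572.  42. 177.] 0.72 [-12.  -6.  13.]
[452. 330.  17.] 0.6 [-170.  264. -147.]
2514
[441. 349.  39.] 0.76 [-182.  282. -125.]
[580.  56. 172.] 0.58 [-6.  9.  8.]
```

View pics/c8.png

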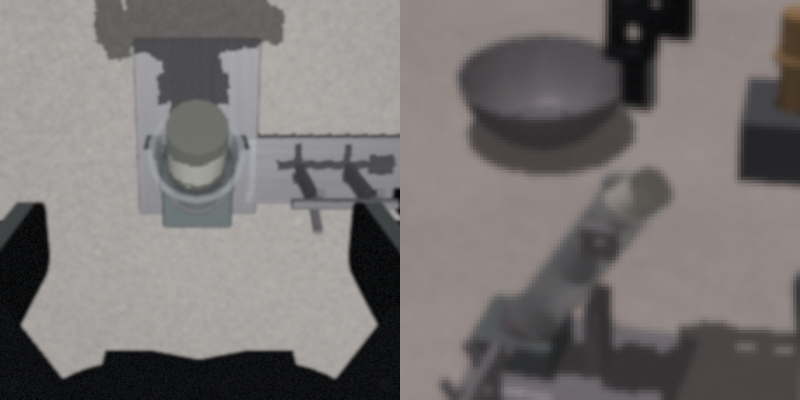

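The first slug sits in the mouth at wrist-crop (197,140) and still stands proud. It may still be sliding, so I'll measure it by depth.

```bash
cat >> h.py <<'E'
def face():
    im,d,p=snap('wrist','f.png'); L=local(cloud(d,p))
    w=(im.min(2)>60)&(abs(L[...,1])<13)&(L[...,0]>-45)&(L[...,0]<15)&(L[...,2]>-20)&(L[...,2]<70); q=L[w]
    ax=np.array([-.5,0,.866]); t=q@ax; u=q@np.array([.866,0,.5])
    h,e=np.histogram(t,np.arange(-40,70,2)); print([(int(a),int(b)) for a,b in zip(e,h) if b>30])
    m=abs(t-e[h.argmax()]-1)<3; print('top face t',t[m].mean().round(1),'u mid',((u[m].max()+u[m].min())/2).round(1),'y mid',q[m][:,1].mean().round(1))
E
python3 -m pendant '[[1,0,0,0,0],[1,0,0,0,0],[1,0,0,0,0]]'
python3 -c "
from h import *
face()"
```

```text
time: 22.6
tool_pos: [566.3, 47.8, 218.7]
tcp_rot: [-179.9, 0.0, 82.4]
ft_force: [0.3, 0.1, 0.2]
finger_gap: 85.7
[(-8, 34), (-6, 43), (-4, 37), (-2, 52), (0, 43), (2, 43), (4, 48), (6, 50), (8, 42), (10, 49), (12, 50), (14, 73), (16, 282), (18, 418), (20, 482), (22, 349), (24, 38)]
top face t 20.8 u mid -6.8 y mid 0.2
```

```bash
python3 -m pendant '[[0,0,-33,0,0],[0,0,0,0,0],[0,0,0,45,0],[0,0,0,30,0],[0,0,0,10.5,0],[0,0,0,0,0],[0,0,8,0,0],[0,0,7,0,0],[0,0,6,0,0],[0,0,2,0,0]]'
python3 -m pendant '[[0,0,0,0,0],[0,0,0,0,0]]'
python3 -c "
from h import *
face()"
```

```text
time: 23.65
tool_pos: [558.6, 48.9, 135.4]
tcp_rot: [179.9, -0.0, 82.4]
ft_force: [-0.3, 0.2, 0.5]
finger_gap: 0.1
time: 23.85
tool_pos: [557.0, 49.1, 134.3]
tcp_rot: [-180.0, 0.0, 82.4]
ft_force: [-0.0, -0.7, -0.3]
finger_gap: 0.0
[(22, 48), (24, 64), (26, 54), (28, 59), (30, 69), (32, 68), (34, 74), (36, 72), (38, 81), (40, 92), (42, 80), (44, 87), (46, 96), (48, 110), (50, 166)]
top face t 50.3 u mid -4.3 y mid 0.9
```

```bash
python3 -m pendant '[[0,0,-5,-45,0],[1,0,0,-45,0],[1,0,0,0,0],[1,0,0,0,0]]'
python3 -c "
from h import *
face()
print([ (o['at'],o['score']) for o in optics.search_frame('wrist','slug_a')[:3]])"
```

```text
time: 24.3
tool_pos: [553.0, 49.8, 226.2]
tcp_rot: [179.8, -0.0, 82.4]
ft_force: [-0.4, -1.1, -0.3]
finger_gap: 43.4
[(-10, 37), (-8, 82), (-6, 91), (-4, 84), (-2, 174), (0, 45)]
top face t -1.3 u mid -3.8 y mid 0.1
[([598.3, 41.9, 141.4], 0.96), ([445.3, 329.6, 24.0], 0.93)]
```

```bash
python3 -m pendant '[[1,39.2,-21.5,0,0],[1,39.2,-21.5,0,0],[1,39.2,-21.5,0,0],[1,39.2,-21.5,0,0],[1,39.2,-21.5,0,0],[1,39.2,-21.5,20,0],[1,39.4,-21.4,20,0],[1,0,0,45,0],[1,0,0,45,0],[1,0,0,0,0]]' 30
python3 - <<'E'
from h import *
s=r.sense(); print(s['tool_pos'])
im,d,p=snap('wrist'); T=cloud(d,p)
m=(T[...,2]>45)&(T[...,2]<52)&(abs(T[...,0]-439)<25)&(abs(T[...,1]-342)<25)
print(m.sum(),cv2.minEnclosingCircle(T[m][:,:2].astype(np.float32)))
E
```

```text
time: 25.4
tool_pos: [432.8, 338.4, 85.1]
tcp_rot: [-179.3, 0.6, 82.5]
ft_force: [-1.3, -0.2, -1.0]
finger_gap: 85.5
[432.84392383 338.40368429  85.06375875]
1652 ((439.3330383300781, 342.12799072265625), 14.89436149597168)
```

```bash
python3 -m pendant '[[1,0,0,40,0],[1,0,0,40,0],[1,0,0,0,0],[1,0,0,0,0],[1,0,0,0,0]]'
```

```text
time: 25.95
tool_pos: [441.7, 343.1, 18.0]
tcp_rot: [179.8, -0.2, 82.4]
ft_force: [0.6, 0.8, 0.2]
finger_gap: 85.5
```

```bash
python3 -m pendant '[[1,0,0,15,0],[1,0,0,8,0],[1,0,0,0,0],[1,0,0,0,0]]'
python3 -m pendant '[[0,0,0,0,0],[0,0,0,0,0],[0,0,0,0,0],[0,0,0,0,0],[0,0,0,0,0],[0,0,0,-15,0]]' 30
```

```text
time: 26.35
tool_pos: [438.8, 341.6, -9.2]
tcp_rot: [-179.9, 0.0, 82.4]
ft_force: [-0.9, 0.5, 0.9]
finger_gap: 85.3
time: 26.95
tool_pos: [437.4, 340.7, 4.5]
tcp_rot: [-179.8, 0.2, 82.4]
ft_force: [-0.6, -1.2, -1.2]
finger_gap: 29.2
```

```bash
python3 -m pendant '[[0,0,0,-48,0],[0,0,0,-48,0],[0,0,0,-48,0],[0,-34,28,-48,0],[0,-34,28,0,0],[0,-34,28,0,0],[0,-34,28,0,0],[0,-34,28,0,0],[0,-34,28,0,0],[0,-34,28,0,0]]'
python3 -m pendant '[[0,-36,30,0,0],[0,0,0,0,0],[0,0,0,20,0],[0,0,0,14,0],[0,0,0,8,0],[0,0,0,0,0],[0,0,0,0,0]]'
python3 -c "
from h import *
tilt()"
```

```text
time: 27.95
tool_pos: [597.2, 87.0, 188.3]
tcp_rot: [180.0, -0.0, 82.4]
ft_force: [1.1, 0.4, -1.2]
finger_gap: 28.8
time: 28.65
tool_pos: [623.4, 49.9, 146.4]
tcp_rot: [179.7, -0.1, 82.4]
ft_force: [7.7, 1.0, -0.3]
finger_gap: 29.1
tool local [ 37.6   9.4 -17.7] force [ 7.6  0.6 -0.6]
tilt x,y deg [3.3 0.3] n 4090 centre [37.1  9.4 38.3] ext [29.6 26.   4.4]
```

```bash
python3 -m pendant '[[0,0,5,-20,0],[0,-9.4,0,-10,0],[0,0,0,0,0],[0,0,0,0,0]]'
python3 -c "
from h import *
tilt()"
```

```text
time: 29.1
tool_pos: [625.0, 38.9, 175.0]
tcp_rot: [180.0, -0.0, 82.4]
ft_force: [0.3, 0.2, -0.9]
finger_gap: 29.2
tool local [40.3 -1.2 10.2] force [-0.5  0.8 -0.7]
tilt x,y deg [2.7 0.1] n 3951 centre [40.5 -1.2 66.8] ext [29.6 26.   3.8]
```

```bash
python3 -m pendant '[[0,1,0,10,0],[0,0,0,7,0],[0,0,-6,0,0],[0,0,-5,0,0],[0,0,-5,0,0],[0,0,-4,0,0],[0,0,-4,0,0],[0,0,-4,0,0],[0,0,0,0,0]]'
python3 -m pendant '[[0,0,0,-10,0],[0,0,0,-15,0],[0,0,0,0,0],[0,0,0,0,0]]'
python3 -c "
from h import *
tilt()"
```

```text
time: 30.05
tool_pos: [598.8, 43.8, 159.2]
tcp_rot: [179.8, -0.0, 82.4]
ft_force: [4.8, -0.1, 1.5]
finger_gap: 28.9
time: 30.45
tool_pos: [598.1, 43.8, 184.0]
tcp_rot: [179.9, -0.0, 82.4]
ft_force: [-0.1, 0.2, -0.9]
finger_gap: 28.9
tool local [12.8 -0.1 18.9] force [-0.6  0.7 -1.1]
tilt x,y deg [32.4  0.2] n 4477 centre [12.9 -0.1 74.1] ext [24.8 26.  17. ]
```

```bash
python3 -m pendant '[[0,0,-20,0,0],[0,0,-23.2,0,0],[0,0,0,14,0],[0,0,0,10.6,0],[0,0,0,0,0],[0,0,4,7,0],[0,0,4,7,0],[0,0,4,7,0],[0,0,3,5,0],[0,0,0,0,0]]'
python3 -m pendant '[[0,0,0,0,0]]'
python3 -c "
from h import *
tilt()"
```

```text
time: 31.5
tool_pos: [569.9, 47.3, 131.4]
tcp_rot: [-179.9, 0.0, 82.4]
ft_force: [0.4, -0.2, -0.7]
finger_gap: 29.1
time: 31.6
tool_pos: [569.7, 47.5, 132.4]
tcp_rot: [-180.0, 0.0, 82.4]
ft_force: [0.0, 0.5, -0.6]
finger_gap: 28.9
tool local [-15.2  -0.1 -31.5] force [-0.1  0.1 -0.8]
tilt x,y deg [32.4 -0. ] n 4450 centre [-15.6  -0.1  22.7] ext [25.  25.9 17.1]
```

```bash
python3 -m pendant '[[1,0,0,0,0],[1,0,0,0,0],[1,0,0,0,0],[1,0,0,-45,0],[1,0,0,-45,0],[1,0,0,0,0],[1,0,0,0,0]]'
python3 -c "
from h import *
face()
print([ (o['at'],o['score']) for o in optics.search_frame('wrist','slug_a')[:3]])
s=r.sense();print(s['tool_pos'])"
```

```text
time: 32.35
tool_pos: [571.0, 47.5, 224.7]
tcp_rot: [179.8, -0.0, 82.4]
ft_force: [-0.1, 0.9, -0.6]
finger_gap: 85.4
[(-2, 161), (0, 75), (14, 68), (16, 1241), (18, 199)]
top face t 17.2 u mid -1.0 y mid 0.1
[([577.8, 46.9, 181.4], 0.87), ([697.3, -275.1, 8.4], 0.62), ([611.0, 31.4, 141.7], 0.49)]
[569.18461167  47.50445651 221.51839394]
```

```bash
python3 -m pendant '[[1,-40,-6,0,0],[1,-40,-6,0,0],[1,-40,-6,0,0],[1,-40,-6,0,0],[1,-40,-6,0,0],[1,-40,-6,0,0],[1,-40,-6,0,0],[1,-34,-6,0,0],[1,0,0,0,0],[1,0,0,0,0]]'
python3 - <<'E'
from h import *
s=r.sense(); print(s['tool_pos'])
im,d,p=snap('wrist','w9.png'); T=cloud(d,p)
for q in ('rod','stand'): print(q,[(o['at'],round(o['score'],2)) for o in optics.search_frame('wrist',q)[:2]])
for lo,hi in ((145,156),(102,112),(56,66)):
    m=(T[...,2]>lo)&(T[...,2]<hi)&(abs(T[...,0]-490)<60)&(abs(T[...,1]+255)<60)
    if m.sum()>20: print(lo,m.sum(),T[m].mean(0).round(1),cv2.minEnclosingCircle(T[m][:,:2].astype(np.float32)),cv2.minAreaRect(T[m][:,:2].astype(np.float32)))
E
```

```text
time: 33.45
tool_pos: [479.6, -257.3, 220.8]
tcp_rot: [-179.9, -0.1, 82.3]
ft_force: [-0.1, 0.5, 0.5]
finger_gap: 85.5
[ 479.62094291 -257.32749229  220.75073812]
rod [([485.9, -264.4, 139.7], 0.8)]
stand [([480.3, -264.7, 63.6], 0.57)]
145 939 [ 492.4 -265.3  149.7] ((493.2834167480469, -265.5506286621094), 12.852394104003906) ((493.05267333984375, -265.37420654296875), (24.95868492126465, 24.81444549560547), 81.35084533691406)
102 472 [ 485.6 -263.8  109.7] ((493.3776550292969, -265.50738525390625), 17.934274673461914) ((489.0166320800781, -264.5108642578125), (35.395851135253906, 26.613996505737305), 78.2551498413086)
56 4823 [ 486.1 -264.2   59.9] ((493.3739929199219, -265.9569396972656), 56.14824295043945) ((493.630615234375, -265.64910888671875), (80.07286071777344, 80.48104095458984), 89.38404846191406)
```

```bash
python3 -m pendant '[[1,-6.3,14.6,0,0],[1,0,0,0,0],[1,0,0,40,0],[1,0,0,40,0],[1,0,0,35,0],[1,0,0,20,0],[1,0,0,0,0],[1,0,0,0,0]]' 60
python3 -m pendant '[[0,0,0,0,0],[0,0,0,0,0],[0,0,0,0,0],[0,0,0,0,0],[0,0,0,0,0],[0,0,0,0,0]]' 60
```

```text
time: 34.4
tool_pos: [494.3, -264.9, 88.0]
tcp_rot: [-180.0, -0.0, 82.4]
ft_force: [0.0, -0.6, 1.0]
finger_gap: 85.1
time: 35.0
tool_pos: [494.8, -266.0, 88.4]
tcp_rot: [179.9, 0.0, 82.4]
ft_force: [-1.3, -0.2, 5.7]
finger_gap: 24.5
```

```bash
python3 -m pendant '[[0,0,0,-12,0],[0,0,0,-13,0],[0,0,-8,0,0],[0,0,-9,0,0],[0,0,-9,0,0],[0,0,-9,0,0],[0,0,-9,0,0],[0,0,-9,0,0],[0,0,-7,0,0],[0,0,0,0,0]]'
python3 - <<'E'
from h import *
im,d,p=snap('side','s10.png'); T=cloud(d,p); s=r.sense(); print(s['tool_pos'],s['ft_force'],s['finger_gap'])
hsv=cv2.cvtColor(im,cv2.COLOR_BGR2HSV)
L=local(T,s['tool_pos'])
w=(hsv[...,1]>90)&(hsv[...,0]<30)&(abs(L[...,0])<100)&(abs(L[...,1])<60)&(L[...,2]<90)&(L[...,2]>-100)
q=L[w]; print(len(q))
for z in range(-100,90,15):
    t=q[(q[:,2]>=z)&(q[:,2]<z+15)]
    if len(t): print(z,len(t),t.mean(0).round(1))
E
```

```text
time: 36.0
tool_pos: [433.3, -257.3, 112.1]
tcp_rot: [-179.9, -0.0, 82.4]
ft_force: [1.3, -0.2, -0.4]
finger_gap: 24.8
[ 433.65446732 -257.36125581  112.18232721] [-0.09513524 -0.72971812  0.18882681] 24.442917246716394
201
-55 28 [ 55.4   8.6 -46.1]
-40 33 [ 48.8  11.5 -32.3]
-25 33 [ 40.1  11.3 -17.2]
-10 31 [31.8 10.3 -2.1]
5 26 [23.7 10.7 12.1]
20 38 [17.8 12.1 27.3]
35 12 [14.7 11.  39.2]
```

```bash
python3 -m pendant '[[0,0,-6,-11,0],[0,0,-6,-11,0],[0,0,0,-45,0],[0,0,0,-45,0],[0,0,0,-45,0],[0,40,6,0,0],[0,40,6,0,0],[0,40,6,0,0],[0,40,6,0,0],[0,40,6,0,0]]'
python3 -m pendant '[[0,40,6,0,0],[0,40,6,0,0],[0,36,3.5,0,0],[0,0,0,0,0],[0,0,0,0,0]]'
cat >> h.py <<'E'
def rod(c='wrist'):
    im,d,p=snap(c,'rod.png'); L=local(cloud(d,p)); s=r.sense(); t=local(s['tool_pos'][None,None])[0,0]; print('tool local',t.round(1),s['ft_force'].round(1),s['finger_gap'])
    hsv=cv2.cvtColor(im,cv2.COLOR_BGR2HSV); D=L-t
    w=(hsv[...,1]>80)&(hsv[...,0]<30)&(abs(D[...,0]-30)<70)&(abs(D[...,1])<25)&(D[...,2]<20)&(D[...,2]>-90)
    q=D[w]; print(len(q))
    for z in range(-90,20,10):
        a=q[(q[:,2]>=z)&(q[:,2]<z+10)]
        if len(a)>3: print(z,len(a),a.mean(0).round(1),a.min(0).round(1),a.max(0).round(1))
E
python3 -c "
from h import *
rod(); rod('side')"
```

```text
time: 37.05
tool_pos: [478.3, -60.3, 270.3]
tcp_rot: [-180.0, 0.0, 82.4]
ft_force: [1.7, -0.7, -1.8]
finger_gap: 24.4
time: 37.55
tool_pos: [509.1, 51.7, 269.9]
tcp_rot: [-179.9, 0.0, 82.5]
ft_force: [-0.2, -0.4, -0.8]
finger_gap: 24.4
tool local [-75.7  -4.7 105.7] [-0.4 -0.2 -1.9] 24.52209819788365
236
10 236 [ 3.1  1.7 18.1] [  0.4 -11.5  15.5] [ 8.5 14.6 19.9]
tool local [-75.6  -5.2 105.6] [ 0.5  0.4 -1.7] 24.82493219189
298
-60 26 [ 56.5  11.2 -54. ] [ 47.7   7.2 -58.5] [ 66.5  14.4 -50.1]
-50 37 [ 54.3  10.7 -45.1] [ 41.2   5.4 -49.8] [ 66.5  15.6 -40.1]
-40 38 [ 48.3  10.9 -35.2] [ 36.7   5.9 -39.9] [ 59.9  15.3 -30.6]
-30 37 [ 42.8  11.3 -25. ] [ 32.4   4.9 -29.5] [ 53.8  17.3 -20.3]
-20 40 [ 37.7  10.7 -15.1] [ 26.5   5.4 -19.6] [ 49.   16.6 -10.5]
-10 43 [32.  10.9 -4.6] [21.9  4.  -9.5] [43.2 16.1 -0. ]
0 38 [26.5 10.7  5.1] [16.   6.3  0.3] [38.4 13.8 10. ]
10 39 [20.5 10.9 14.9] [ 3.2  0.5 10.7] [32.4 17.4 20. ]
```

```bash
python3 -m pendant '[[0,5,4.7,16,0],[0,0,0,15,0],[0,0,0,0,0],[0,0,0,0,0]]' 70
python3 -c "
from h import *
rod('side')" | head -6
python3 -m pendant '[[0,0,5,8.7,0],[0,0,5,8.7,0],[0,0,5,8.7,0],[0,0,0,0,0]]'
python3 -c "
from h import *
rod('side')"
```

```text
time: 38.05
tool_pos: [514.4, 54.7, 238.1]
tcp_rot: [-179.9, 0.0, 82.3]
ft_force: [0.1, -0.5, -2.1]
finger_gap: 24.3
tool local [-70.8  -0.   74.3] [-1.1 -1.4 -0.9] 24.215256943620528
281
-60 27 [ 56.3  10.7 -54.1] [ 47.6   6.  -59.8] [ 65.2  13.6 -50. ]
-50 33 [ 53.5  10.5 -44.7] [ 41.4   2.8 -49.3] [ 64.5  14.8 -41. ]
-40 34 [ 48.4  10.3 -35.3] [ 36.7   5.5 -40. ] [ 60.8  15.7 -30.4]
-30 40 [ 42.1  10.3 -24.9] [ 30.7   2.9 -30. ] [ 53.8  13.8 -20.2]
time: 38.5
tool_pos: [529.9, 53.3, 210.4]
tcp_rot: [-179.9, 0.0, 82.4]
ft_force: [-0.4, -0.3, -1.5]
finger_gap: 24.0
tool local [-55.8   0.5  46.6] [ 0.3 -0.7 -0.6] 24.317911394981365
248
-60 5 [ 49.5   9.5 -51.7] [ 46.8   9.  -53.4] [ 51.5  10.1 -50.1]
-50 30 [ 54.3  10.3 -44.8] [ 42.3   3.2 -49.1] [ 64.2  15.5 -41. ]
-40 36 [ 49.7   9.8 -35.5] [ 37.4   3.1 -40. ] [ 61.8  13.8 -30.2]
-30 39 [ 42.9  10.  -24.6] [ 30.8   4.4 -29.9] [ 55.1  16.4 -20.1]
-20 32 [ 38.1   9.9 -14.7] [ 26.3   4.9 -19.6] [ 47.5  14.  -10.3]
-10 36 [31.8 10.1 -5.2] [20.   5.5 -9.9] [43.3 14.8 -0.2]
0 37 [27.6 10.3  5.2] [15.3  3.1  0.3] [38.  14.3  9.9]
10 33 [20.6 10.9 15.2] [ 4.6  2.2 10.4] [33.  18.6 19.8]
```

```bash
python3 -m pendant '[[0,0,5,8.7,0],[0,0,5,8.7,0],[0,0,5,8.7,0],[0,0,4,7,0]]'
python3 -m pendant '[[0,0,2.5,4.3,0],[0,0,2,3.5,0],[0,0,0,0,0]]'
python3 -c "
from h import *
rod('side')"
```

```text
time: 38.95
tool_pos: [548.8, 51.7, 183.5]
tcp_rot: [180.0, -0.1, 82.4]
ft_force: [-46.2, 5.1, 83.9]
finger_gap: 24.2
time: 39.25
tool_pos: [555.4, 50.9, 180.4]
tcp_rot: [179.6, -0.1, 82.4]
ft_force: [-29.1, 2.6, 55.9]
finger_gap: 24.2
tool local [-29.9   1.3  16.2] [-29.2   2.   56.7] 24.439833210767073
126
-20 23 [ 31.5  10.1 -13.9] [ 22.6   3.9 -19.5] [ 41.   13.8 -10.1]
-10 34 [29.  10.1 -5. ] [18.4  2.2 -9.9] [41.5 14.4 -0. ]
0 34 [23.2 10.1  4.7] [11.5  5.7  0.1] [33.2 13.9  9.1]
10 35 [18.6 10.2 14.7] [ 7.   2.9 10.1] [28.1 14.4 19.7]
```

```bash
python3 - <<'E'
from h import *
im,d,p=snap('side','s11.png'); L=local(cloud(d,p)); hsv=cv2.cvtColor(im,cv2.COLOR_BGR2HSV)
t=L@np.array([-.5,0,.866]); u=L@np.array([.866,0,.5])
w=(hsv[...,1]>80)&(hsv[...,0]<30)&(abs(u)<40)&(abs(L[...,1])<25)&(t<110)&(t>-70)
for a in range(-70,110,4):
    m=w&(t>=a)&(t<a+4)
    if m.sum()>2: print(a,m.sum(),'u',u[m].min().round(1),u[m].max().round(1),'mean',u[m].mean().round(1))
print(r.sense()['ft_force'])
for o in optics.search_frame('side','slug_a')[:3]: 
    l=local(np.array(o['at'])[None,None])[0,0]; print(o['score'],l.round(),'t',l@np.array([-.5,0,.866]))
im=cv2.resize(im[120:270,200:350],(600,600),interpolation=3); cv2.imwrite('pics/c11.png',im)
E
```

```text
-6 3 u -2.0 9.2 mean 3.7
-2 11 u -3.9 13.9 mean 6.3
2 13 u -4.9 11.2 mean 1.9
6 16 u -3.3 13.7 mean 6.4
10 9 u -3.8 10.4 mean 3.4
14 14 u -4.6 12.9 mean 4.9
18 10 u -2.8 13.5 mean 5.4
22 11 u -4.0 13.2 mean 5.1
26 15 u -4.4 12.7 mean 4.2
30 12 u -3.0 14.1 mean 6.1
34 12 u -3.3 12.4 mean 5.5
38 6 u -3.6 6.4 mean 2.0
46 31 u -3.4 21.3 mean 10.7
50 11 u -0.1 17.0 mean 10.8
54 4 u 13.6 16.6 mean 15.1
86 9 u -2.9 5.7 mean 1.3
90 10 u -2.8 4.9 mean 0.5
102 3 u 6.9 8.7 mean 7.8
[-29.95029864   2.39837731  55.73323679]
```

View pics/c11.png

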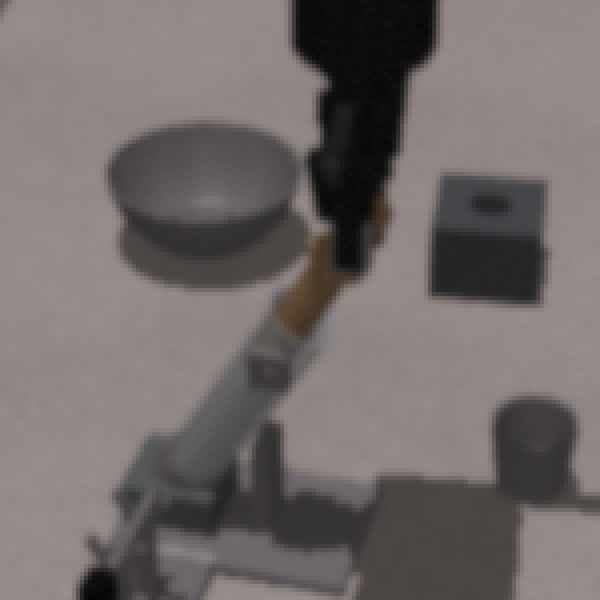

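The picture shows the rod in the tube with its flange 45–50 mm above the mouth, so its tip is at tube z 105: the follower is on the bottom. The axial force is about 63 N and the pin is still parked. I'll withdraw the rod now.

```bash
python3 -m pendant '[[0,0,-4,-7,0],[0,0,-6,-10.4,0],[0,0,-8,-13.9,0],[0,0,-10,-17.3,0],[0,0,-10,-17.3,0],[0,0,-6,-20,0],[0,0,0,-30,0],[0,0,0,0,0],[0,0,0,0,0],[0,0,0,0,0]]'
python3 -c "
from h import *
rod('side')
s=r.sense();print(s['tool_pos'])
im,d,p=snap('side');
for o in optics.search_frame('side','slug_a')[:3]: 
    l=local(np.array(o['at'])[None,None])[0,0]; print(o['score'],l.round(),'t',l@np.array([-.5,0,.866]))"
```

```text
time: 40.4
tool_pos: [508.9, 56.2, 285.7]
tcp_rot: [-179.8, 0.0, 82.4]
ft_force: [-0.3, -0.1, -1.8]
finger_gap: 24.5
tool local [-76.8   0.5 121.2] [-0.7 -0.7 -1.7] 24.28753640676125
299
-60 18 [ 49.7  10.7 -53.1] [ 41.1   6.4 -56.9] [ 59.8  13.8 -51. ]
-50 38 [ 48.   11.1 -44.7] [ 36.5   4.6 -49.8] [ 58.1  15.2 -40. ]
-40 37 [ 43.3  11.  -34.9] [ 32.1   5.2 -39.8] [ 55.2  14.4 -30.4]
-30 41 [ 38.2  10.5 -25.4] [ 26.    5.6 -29.9] [ 48.9  14.3 -20.4]
-20 41 [ 33.2  10.7 -15. ] [ 22.2   3.8 -19.5] [ 44.5  15.5 -10.2]
-10 42 [27.9 10.3 -5.1] [15.7  3.4 -9.9] [39.  14.  -0.3]
0 42 [22.8  9.9  4.9] [11.9  0.3  0.4] [33.8 14.9  9.9]
10 40 [17.8 10.3 14.5] [ 8.2  5.3 10. ] [28.3 14.7 19.7]
[508.83221005  56.23974518 285.44855737]
```

```bash
python3 -m pendant '[[0,0,0,0,-7.6],[0,-40,-16,0,0],[0,-40,-16,0,0],[0,-40,-16,0,0],[0,-40,-16,0,0],[0,-40,-16,0,0],[0,-40,-16,0,0],[0,-40,-16,0,0],[0,-41.9,-15.4,0,0],[0,0,0,0,0]]'
python3 -m pendant '[[0,0,0,40,0],[0,0,0,40,0],[0,0,0,40,0],[0,0,0,40,0],[0,0,0,25,0],[0,0,0,15,0],[0,0,0,0,0],[0,0,0,0,0]]'
```

```text
time: 41.55
tool_pos: [379.6, -269.7, 286.3]
tcp_rot: [-179.9, 0.0, 89.7]
ft_force: [-0.6, 0.8, -1.6]
finger_gap: 24.5
time: 42.35
tool_pos: [382.2, -265.2, 87.4]
tcp_rot: [-180.0, -0.0, 90.0]
ft_force: [0.5, -0.6, -0.6]
finger_gap: 24.3
```

```bash
python3 -m pendant '[[0,0,10,0,0],[0,0,8,0,0],[0,0,8,0,0],[0,0,8,0,0],[0,0,8,0,0],[0,0,8,0,0],[0,0,8,0,0],[0,0,3,0,0],[0,0,0,0,0]]'
python3 -m pendant '[[0,0,-8,-30,0],[0,0,0,-45,0],[0,0,0,-15,0],[0,0,0,0,0],[0,0,0,0,0]]'
cat >> h.py <<'E'
def rodw():
    im,d,p=snap('side','rodw.png'); T=cloud(d,p); s=r.sense(); print(s['tool_pos'],s['ft_force'].round(1))
    D=T-s['tool_pos']; hsv=cv2.cvtColor(im,cv2.COLOR_BGR2HSV)
    w=(hsv[...,1]>80)&(hsv[...,0]<30)&(abs(D[...,0])<80)&(abs(D[...,1])<30)&(D[...,2]<20)&(D[...,2]>-90); q=D[w]
    for z in range(-90,20,10):
        a=q[(q[:,2]>=z)&(q[:,2]<z+10)]
        if len(a)>3: print(z,len(a),a.mean(0).round(1),'mid',((a.min(0)+a.max(0))/2).round(1),'zmin',a[:,2].min().round(1))
E
python3 -c "
from h import *
rodw()"
```

```text
time: 43.25
tool_pos: [444.0, -265.7, 87.5]
tcp_rot: [180.0, 0.0, 90.0]
ft_force: [-2.0, -0.0, -0.2]
finger_gap: 24.6
time: 43.75
tool_pos: [435.3, -265.5, 176.6]
tcp_rot: [180.0, -0.0, 90.0]
ft_force: [0.2, -0.9, -1.3]
finger_gap: 24.1
[ 434.64857454 -265.06290694  175.50251865] [-0.2  0.5 -1.9]
-70 9 [ -3.6  11.6 -62.4] mid [ -3.1  12.7 -62.5] zmin -64.9
-60 20 [ -2.5   9.8 -55.3] mid [ -2.5   9.9 -55.2] zmin -59.7
-50 19 [ -1.6  10.9 -44.5] mid [ -2.7  10.1 -44.9] zmin -48.7
-40 19 [ -3.2  11.3 -34.7] mid [ -3.5  11.  -34.9] zmin -39.3
-30 20 [ -3.2  10.9 -24.6] mid [ -2.9  10.5 -25. ] zmin -29.8
-20 20 [ -2.6  10.4 -15.1] mid [ -3.2  11.  -15.2] zmin -19.9
-10 22 [-3.3 10.6 -4.7] mid [-3.7 10.4 -5. ] zmin -9.7
0 18 [-3.6 10.7  5.6] mid [-3.  10.2  6.2] zmin 2.4
10 23 [-3.1 10.7 14.8] mid [-3.4 10.9 15. ] zmin 10.2
```

```bash
python3 - <<'E'
from h import *
s=r.sense()['tool_pos']; im,d,p=snap('wrist'); T=cloud(d,p); D=T-s; hsv=cv2.cvtColor(im,cv2.COLOR_BGR2HSV)
w=(hsv[...,1]>60)&(hsv[...,0]<30)&(abs(D[...,0])<25)&(abs(D[...,1])<25)&(D[...,2]>20)
q=D[w]; print(len(q)); zt=np.percentile(q[:,2],95); m=q[abs(q[:,2]-zt)<3]; print(zt,len(m),cv2.minEnclosingCircle(m[:,:2].astype(np.float32)))
m2=(T[...,2]>56)&(T[...,2]<64)&(abs(T[...,0]-493)<60)&(abs(T[...,1]+265)<60); print(m2.sum(), T[m2].mean(0) if m2.sum() else 0)
E
```

```text
7468
68.42264171143142 4006 ((-3.8986144065856934, 0.8599600791931152), 13.346073150634766)
1345 [ 465.11065426 -267.65566826   59.78520585]
```

```bash
python3 -m pendant '[[0,-1,31,0,0],[0,0,30.5,0,0],[0,0,0,0,0],[0,0,0,25,0],[0,0,0,0,0],[0,0,0,0,0]]'
python3 -c "
from h import *
rodw()" | head -4
python3 -m pendant '[[0,0,0,12,0],[0,0,0,12,0],[0,0,0,12,0],[0,0,0,0,0]]'
```

```text
time: 44.45
tool_pos: [495.2, -265.9, 150.6]
tcp_rot: [-179.8, -0.1, 90.0]
ft_force: [0.1, 0.6, -1.0]
finger_gap: 24.4
[ 495.97931018 -266.35645312  151.95667037] [ 0.5 -0.1 -1. ]
-80 4 [ -4.2  11.6 -70.7] mid [ -4.1  12.2 -70.6] zmin -71.2
-70 16 [ -5.7  12.5 -64.9] mid [ -5.2  11.6 -64.8] zmin -68.9
-60 22 [ -5.7  11.6 -55.5] mid [ -5.1  11.  -55. ] zmin -59.6
time: 44.9
tool_pos: [495.1, -265.6, 113.4]
tcp_rot: [-179.8, -0.1, 90.0]
ft_force: [-0.1, 0.7, -2.5]
finger_gap: 24.2
```

```bash
python3 -m pendant '[[0,0,0,12,0],[0,0,0,10,0],[0,0,0,7,0],[0,0,0,0,0],[0,0,0,0,0]]'
```

```text
time: 45.4
tool_pos: [496.6, -266.6, 87.3]
tcp_rot: [-180.0, -0.0, 90.0]
ft_force: [0.2, 0.5, -1.5]
finger_gap: 24.3
```

```bash
python3 -m pendant '[[0,0,0,3,0],[0,0,0,1.5,0],[0,0,0,0,0],[1,0,0,0,0],[1,0,0,0,0],[1,0,0,0,0],[1,0,0,0,0],[1,0,0,-30,0],[1,0,0,-45,0],[1,0,0,-45,0]]'
python3 -m pendant '[[1,0,-20,-20,0],[1,0,0,0,0],[1,0,0,0,0],[1,0,0,0,0]]'
python3 - <<'E'
from h import *
s=r.sense(); print(s['tool_pos'])
im,d,p=snap('wrist'); T=cloud(d,p)
for lo,hi in ((145,156),(102,114),(56,66)):
    m=(T[...,2]>lo)&(T[...,2]<hi)&(abs(T[...,0]-490)<60)&(abs(T[...,1]+265)<60)
    if m.sum()>20: print(lo,m.sum(),T[m].mean(0).round(1),cv2.minEnclosingCircle(T[m][:,:2].astype(np.float32)))
im,d,p=snap('side','end.png')
for q in ('slug_a','pin','rod'):
  for o in optics.search_frame('side',q)[:2]: 
    l=local(np.array(o['at'])[None,None])[0,0]; print(q,o['at'],round(o['score'],2),l.round(),'t',(l@np.array([-.5,0,.866])).round(1))
im,d,p=snap('top')
for q in ('slug_a','pin','rod','bowl','jar','cup'): print(q,[(np.round(o['at']),round(o['score'],2)) for o in optics.search_frame('top',q)[:2]])
E
```

```text
time: 46.4
tool_pos: [496.0, -266.2, 203.5]
tcp_rot: [-179.9, -0.1, 90.0]
ft_force: [1.5, -0.3, 0.1]
finger_gap: 85.1
time: 46.8
tool_pos: [476.3, -266.2, 221.1]
tcp_rot: [-179.9, -0.1, 90.0]
ft_force: [0.6, 1.3, -0.3]
finger_gap: 85.8
[ 476.28967778 -266.15354967  221.12829887]
145 925 [ 493.4 -266.6  149.7] ((494.19281005859375, -266.63006591796875), 12.876791000366211)
102 482 [ 486.4 -266.2  109.8] ((494.33673095703125, -266.4515075683594), 17.845155715942383)
56 4830 [ 486.2 -265.2   59.9] ((493.68768310546875, -265.4462890625), 56.23223876953125)
pin [675.8, 188.9, 73.2] 0.62 [ 71. 154. -91.] t -114.4
rod [495.4, -255.2, 111.3] 0.57 [ -49. -310.  -53.] t -21.3
rod [635.7, 64.6, 8.9] 0.56 [  48.   26. -155.] t -158.4
slug_a [(array([604.,  39., 116.]), 0.43)]
pin [(array([668., 165.,  75.]), 0.7)]
rod [(array([614.,  38., 129.]), 0.29), (array([ 505., -244.,   62.]), 0.23)]
bowl [(array([ 719., -298.,   26.]), 0.87), (array([601.,  42., 119.]), 0.52)]
jar [(array([655., 346., 103.]), 0.73)]
cup [(array([454., -29.,   8.]), 0.69)]
```

```bash
python3 -c "
from h import *
print(hand_in())"
```

```text
the job is handed in; nothing more can be done
None
```

The doser is ready and the job is handed in, about 47 s into the 72 s allowed. The hand-in gave no verdict, so what follows rests on my own checks.

**What I did:** I drew the pin and parked it in the V-notch rest. I tilted both slugs in the fingers against the tube's lip and dropped them in. I rammed them down with the rod tilted in the grip, then straightened the rod against the side of its stand and put it back.

**Last checks:**
- **Pin:** the head is at about (676, 189, 73) mm in the side view, in line with the notch rest. The top-view network put it at (668, 165, 75), probably the middle of the part it could see.
- **Slugs:** while ramming, the flange stood 45–50 mm above the mouth, which puts the rod tip at tube z 105 mm. That matches the follower on its stop, and the press held at about 63 N. Afterwards the top camera put the top slug about 51 mm below the mouth; this was a weak detection (0.43), and the side camera did not find the slugs.
- **Rod:** the top is at z 149.7 mm, upright, within about 1.5 mm of the hole's axis and let go.
- **Bowl, jar and cup:** all within 4 mm of where they started.

**What went wrong on the way:**
- **Fingertip height:** the cameras showed the fingertips about 31 mm above the reported TCP, so the first grasp closed over the pin on nothing. I corrected for this from then on.
- **First slug:** it caught on the lip, so I tilted it again. After release it stuck at the mouth and needed a nudge.
- **Second slug:** it ended about 9 mm to one side and too low, and pressed on the tube flare at about 8 N before I backed it off.
- **Ramming force:** it peaked near 96 N, below the 120 N limit.

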